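# Clear the rasp off the bit case, shut the lid and swing the hasp over

### The arm

A 6-joint arm with a two-finger parallel gripper is mounted at the origin on the work surface. World frame = base frame: x ahead of the robot, y to its left, z up, the work surface at z = 0. Lengths are in m, angles in rad, forces in N, time in s.
With the tool pointing down it reaches from about 0.225 to 0.875 m from the base axis. Payload 3.4 kg.
Tool frame: the origin (TCP) lies on the centre line of the jaws, within the pads' length; the fingertips stand 17 mm ahead of it and the grasp point (between the pads) lies 2 mm behind it (nose_length is the distance from the TCP to the fingertips, in m); z points along the fingers, y is the line along which they close (so a half turn about z gives the same grasp; the last joint's range is limited). The gripper opens to 85 mm and grips with 20 to 120 N. Pads are 22 mm wide; open, the fingers measure 114 mm over their backs; the gripper's body (76 mm by 85 mm) begins 54 mm behind the grasp point. The pads swing forward as they close: fully open they stand 13 mm farther back than shut.
Start: joints at [1.119, 0.276, 1.505, -0, 1.361, -0.121], TCP at [0.187, 0.544, 0.248] pointing down, gripper open.
Joint ranges: [-2.89, 2.89], [-0.75, 2.08], [0.22, 2.7], [-1.18, 4.32], [0.11, 2.71], [-2.7, 2.7]. Speed limits (rad/s): [2.57, 2.57, 3.14, 3.14, 3.14, 3.14].

### API

Orientations are given as a unit quaternion [w, x, y, z].
In Python, from rig import get_state, get_image, sign_off, find_in, place_of, nose_length gives the robot as it stands.
- The arm moves only by the tool apply_moves, never from a script. Its argument "deltas" is one flat list of numbers, 5 for each row, row after row: the finger opening in mm, from 0 to 85.4, then the shift along the tool's x, y, z in mm, then the turn about the tool's z in degrees. A call has 1 to 12 rows; each row is the pose to reach, as a shift and turn from the pose commanded when the call began, along the tool's axes at that moment; what a row does not reach only later rows make up. A row lasts 1/12 s, in which the tool goes at most 41.7 mm and 7.16 degrees, less where a joint would pass 70% of its speed; a pose out of reach is approached as far as the arm can. A call with a gripper value outside its range is refused whole. The fingers move at their own pace and stop on an object; "squeeze" is the grip in N (left out, the last holds). Time passes only in rows, so rows that repeat a pose let the fingers close. It gives the time, the measured TCP pose, the force, the opening and the grip force at its end, in the units of the state.
- get_state(): the state, without advancing time (a new reading comes with each control period).
- get_image(name): name is "scene" or "top" or "wrist"; returns a dict with "frame" (384x512x3 uint8, red, green, blue), "K" (3x3 intrinsics, pixels), "position" and "orientation" of the camera in the world. Camera axes: x right, y down, z forward; pixel columns grow to the right and rows downward; lengths in m; the calibration is good to about 2 mm. A picture is of the moment at which its call begins. There is no depth.
- sign_off(): hands the job in; it is judged then, once.
Trained networks look in a picture, given as the dict that the camera call returned (one of the last four; its "shot" number tells which), for a name from the list of things; names that differ only in an ending like _2 or _b are one class to them, and where a whole thing is asked for, a point or a joint stands for the part that bears it (a point fixed in the world has none). Each returns a list of dicts, best first, with "score" (0 to 1); they miss things now and then, are a little off and sometimes report something else, mostly with a low value. They report only what shows in the picture. A call takes as long as a camera call. They do not tell look-alikes from the thing itself.
- find_in(query, picture): "point" ([column, row] in pixels, amid what is visible of it).
- place_of(query, picture): "point" ([column, row] in pixels: a listed point, or the origin of a listed thing).
The state is a dict: "clock": time; "qpos": joint angles; "qd": joint speeds; "effort": joint torques, N m; "position": TCP position; "ee_rot": TCP orientation; "contact_force": force on the tool from outside, world axes, zero at the start; "moment": the same for the moment, N m; "width": finger opening in m; "gripper_force": force on a finger pad.
Only numpy, scipy, OpenCV 4.12 (cv2) and the standard library are available. Lean on these libraries where they do the work, as an engineer would, in place of code of your own. Each camera call takes 0.05 s, during which the arm holds its last target. There are 200 camera calls.

### The job

The bit case will not shut because the shaping rasp lies across its rim. Take the rasp away and lay it gently down flat in the shallow grey tool tray, then shut the lid of the case fully without slamming it, and only then swing the hasp on the lid's front edge all the way down over the staple so that it hangs flat against the front. Leave the two petal blanks and the jar alone.

Things in the scene. Friction and masses are not known exactly. Their poses are not given: they have to be found in the camera images.
- case: open plywood case fixed to the bench, 140 (x) x 190 (y) x 70 mm high, walls 8 mm; its own -x side is the front. Origin: centre of its underside. The lid is hinged along the top of its far (+x) wall. A small steel staple sticks out 11 mm from the middle of the front face, 51 mm above the bench. The bits inside stay at least 25 mm below the rim
- lid (a joint): angle of the case's lid, rad: 0 shut, grows as it opens up and away from the front, 1.9 at most. The lid is a flat plywood panel 140 x 190 x 10 mm lying on the rim when shut (its top then 80 mm above the bench); its stiff hinge keeps it wherever it is left; about 2 to 3 N at its free edge move it
- lid_hinge (a point): middle of the lid's hinge line, at the top of the case's far wall (70 mm in +x from the case's centre, 70 mm above the bench); the point's axes turn with the lid: its -x runs along the panel to the free edge, its +z is the outside (top) of the lid, its y is the hinge line
- lid_edge (a point): middle of the lid's free edge, on its outside (top) surface, 140 mm from the hinge line
- hasp (a joint): angle of the hasp relative to the lid, rad: 0 = hangs straight down flat on the case's front with the staple through its slot (lid shut), 1.57 = sticks straight out in line with the lid, 3.14 = stands straight up from the shut lid, 3.6 at most. Its stiff hinge keeps it wherever it is left; about 1 N at its tab moves it
- hasp_hinge (a point): middle of the hasp's hinge, on the lid's free edge: with the lid shut, 5 mm in front of the case's front face and 75 mm above the bench; hinge axis parallel to the case's y
- hasp_tab (a point): centre of the round bar (11 mm thick, 36 mm wide) along the free end of the hasp, 46 mm down the hasp from its hinge and 7.5 mm to its outer side. The hasp is a steel plate 36 mm wide and 3 mm thick with a slot in its middle
- rasp: shaping rasp, the obstacle, 250 mm long along its own x, loose, 0.25 kg: aluminium body 150 long x 30 wide x 20 high from x = -25 to +125 mm, black plastic handle 100 long x 28 wide x 26 high from x = -125 to -25 mm. Flat underside. Origin: centre of its underside (near its centre of mass). At first it lies flat across the two side walls of the case
- tray: shallow grey sheet-metal tool tray fixed to the bench, outside 310 (its x) x 130 (its y) x 22 mm high, walls and floor 4 mm, empty. Origin: centre of its underside
- petal_a: bystander: loose teardrop wood blank, radius 30 mm, 22 mm thick, on the papered board; origin under the centre of its round part
- petal_b: bystander: loose teardrop wood blank, radius 24 mm, 22 mm thick, on the papered board; origin under the centre of its round part
- jar: bystander: loose closed jar, radius 30 mm, 85 mm high, standing beyond the case; origin: centre of its underside
Not all that is in view belongs to the job. Of the things like the case, leave any that is black, pink or purple; of the rest the larger one is meant.

How it is judged:
On the way, in this order (a step that is already met when the one before it is completed fails the run):
1. the rasp lies flat in the tray, let go (z of rasp in the frame of tray between 0 and 0.009 m and x of rasp in the frame of tray between -0.035 and 0.035 m and y of rasp in the frame of tray between -0.05 and 0.05 m and angle between rasp's own z axis and vertical below 0.06 rad and linear speed of rasp below 0.03 m/s and contact force between the fingers and rasp below 0.2 N), for 0.2 s.
2. the lid is fully shut (value of joint lid below 0.04 rad), for 0.1 s.
3. the hasp hangs down over the staple (value of joint hasp below 0.15 rad and value of joint lid below 0.04 rad), for 0.1 s.
At the end, for the whole second after the job is handed in: the rasp lies flat and at rest on the tray's floor (underside within 5 mm of the floor, tilt under 0.06 rad, its centre within 50 mm across and 35 mm along of the tray's centre), the lid is shut to within 0.04 rad and the hasp hangs over the staple to within 0.15 rad (all of step 3 and z of rasp in the frame of tray between 0 and 0.009 m and x of rasp in the frame of tray between -0.035 and 0.035 m and y of rasp in the frame of tray between -0.05 and 0.05 m and angle between rasp's own z axis and vertical below 0.06 rad and linear speed of rasp below 0.03 m/s); the robot touches nothing.
It fails at once if the rasp is dropped or thrown (faster than 0.6 m/s with no finger on it) (linear speed of rasp above 0.6 m/s and contact force between the fingers and rasp below 0.05 N).
It fails at once if the lid is slammed (faster than 2 rad/s in its last 0.15 rad) (value of joint lid below 0.15 rad and velocity of joint lid below -2 rad/s).
It fails at once if a petal blank or the jar is pushed more than 20 mm or tipped over (distance of any of petal_a, petal_b, jar from where it was at the start of the episode above 0.02 m or angle between any of petal_a, petal_b, jar's own z axis and vertical above 0.3 rad).
It also fails if it takes over 72 s, if anything falls off the work surface, if the arm or the gripper's body presses on something with over 40 N, if the wrist force passes 120 N, or if a joint passes its speed limit or range.

## Working session

There is one attempt and no reset: what is moved stays moved. The work goes in short steps, Python scripts to look and compute and a tool call to move; the robot and the scene stay as the last step left them, time stands still between calls to the robot, and variables do not carry over. Pictures are saved under pics/ and viewed, at most 10 in all, crops included, and the job is handed in when it is done.

Besides the shell and the picture viewer there is one more tool, called after "Emit:" as name(argument=value, ...) on one line, values as JSON. apply_moves: Moves the arm, as the interface text tells. Its arguments: {"type":"object","properties":{"deltas":{"type":"array"},"squeeze":{"type":"number"}},"required":["deltas"]}

```bash
ls; mkdir -p pics; cat > h.py <<'E'
import numpy as np,cv2
from scipy.spatial.transform import Rotation as R
from rig import *
def rot(q): return R.from_quat([q[1],q[2],q[3],q[0]]).as_matrix()
def ray(p,px,z):
    d=rot(p["orientation"])@np.linalg.inv(p["K"])@np.array([px[0],px[1],1.]); c=np.array(p["position"])
    return c+d*(z-c[2])/d[2]
def proj(p,X):
    v=rot(p["orientation"]).T@(np.array(X)-p["position"]); v=p["K"]@v; return v[:2]/v[2]
def save(p,n): cv2.imwrite("pics/"+n,p["frame"][:,:,::-1])
E
python3 - <<'E'
from h import *
s=get_state(); print(s["position"],s["ee_rot"],nose_length,s["clock"])
a=get_image("scene");b=get_image("top")
im=np.hstack([a["frame"],b["frame"]]);
for n,p in (("scene",a),("top",b)):
    print(n,p["position"],p["K"][0][0])
    for q in ["case","lid","lid_hinge","lid_edge","hasp_hinge","hasp_tab","rasp","tray","petal_a","jar"]:
        print(q,[(np.round(r["point"]).tolist(),round(r["score"],2)) for r in place_of(q,p)])
cv2.imwrite("pics/a.png",cv2.resize(np.vstack([a["frame"],b["frame"]]),None,fx=.78,fy=.78)[:,:,::-1])
save(a,"s.png");save(b,"t.png")
E
```

```text
pics
[0.1865602  0.54337574 0.24744052] [-2.53980876e-04  1.64661002e-01  9.86349795e-01 -8.78452596e-04] 0.017 0.0
scene [ 1.41335722 -0.48490762  1.04425469] 411.9935736932412
case [([266.0, 169.0], 0.95), ([258.0, 217.0], 0.93), ([298.0, 142.0], 0.89), ([234.0, 304.0], 0.8), ([344.0, 252.0], 0.69)]Traceback (most recent call last):
  File "<stdin>", line 8, in <module>
ValueError: it knows: case, hasp_hinge, hasp_tab, jar, lid_edge, lid_hinge, petal, rasp, tray
```

```bash
python3 - <<'E'
from h import *
a=get_image("scene");b=get_image("top")
for n,p in (("scene",a),("top",b)):
    print(n,p["position"],p["K"][0][0])
    for q in ["case","lid_hinge","lid_edge","hasp_hinge","hasp_tab","rasp","tray","petal","jar"]:
        print(q,[(np.round(r["point"]).tolist(),round(r["score"],2)) for r in place_of(q,p)])
save(a,"s.png");save(b,"t.png")
E
```

```text
scene [ 1.41335722 -0.48490762  1.04425469] 411.9935736932412
case [([294.0, 139.0], 0.96), ([344.0, 250.0], 0.93), ([233.0, 303.0], 0.92), ([267.0, 168.0], 0.86), ([256.0, 216.0], 0.57)]
lid_hinge [([360.0, 251.0], 0.87), ([263.0, 214.0], 0.86), ([242.0, 307.0], 0.82), ([278.0, 166.0], 0.78), ([309.0, 134.0], 0.69), ([278.0, 187.0], 0.23)]
lid_edge [([224.0, 280.0], 0.75), ([270.0, 191.0], 0.63), ([262.0, 152.0], 0.63), ([331.0, 221.0], 0.59), ([285.0, 111.0], 0.56), ([284.0, 267.0], 0.19)]
hasp_hinge [([274.0, 185.0], 0.59)]
hasp_tab [([274.0, 189.0], 0.48)]
rasp [([254.0, 194.0], 0.96)]
tray [([177.0, 242.0], 0.73)]
petal [([342.0, 187.0], 0.8), ([334.0, 169.0], 0.5), ([258.0, 216.0], 0.24)]
jar [([283.0, 268.0], 0.82), ([276.0, 184.0], 0.35)]
top [0.417849   0.00233778 1.27004299] 422.09730686789294
case [([270.0, 184.0], 0.93), ([212.0, 256.0], 0.85), ([150.0, 304.0], 0.78), ([334.0, 97.0], 0.65), ([207.0, 102.0], 0.56)]
lid_hinge [([204.0, 70.0], 0.94), ([339.0, 71.0], 0.86), ([138.0, 280.0], 0.77), ([270.0, 161.0], 0.76), ([211.0, 243.0], 0.65), ([148.0, 177.0], 0.62)]
lid_edge [([218.0, 273.0], 0.94), ([147.0, 331.0], 0.87), ([206.0, 120.0], 0.84), ([342.0, 106.0], 0.71), ([268.0, 145.0], 0.56)]
hasp_hinge [([265.0, 143.0], 0.71), ([206.0, 120.0], 0.56), ([220.0, 281.0], 0.51), ([151.0, 335.0], 0.43), ([344.0, 108.0], 0.4)]
hasp_tab [([267.0, 128.0], 0.6), ([337.0, 112.0], 0.55), ([221.0, 278.0], 0.5), ([207.0, 132.0], 0.42), ([155.0, 333.0], 0.39)]
rasp [([266.0, 196.0], 0.61), ([269.0, 142.0], 0.5)]
tray [([363.0, 189.0], 0.62)]
petal [([152.0, 176.0], 0.89), ([141.0, 210.0], 0.63)]
jar [([276.0, 111.0], 0.75)]
```

View pics/s.png

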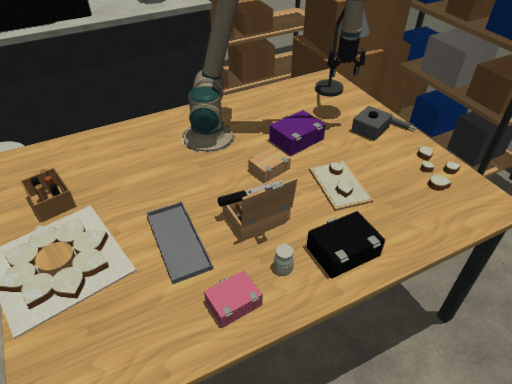

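View pics/t.png

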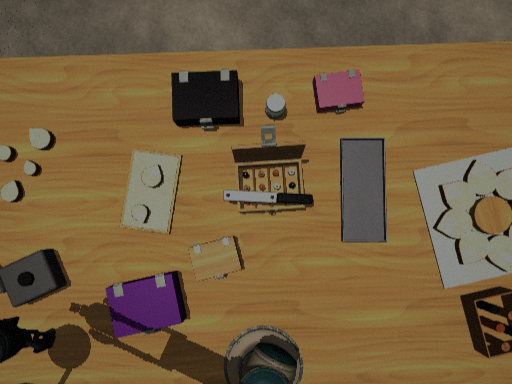

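Top view: the case could be black (205,98), pink (340,90), purple (147,303), small plywood (216,257) or open plywood (270,180). I choose the open plywood one, the larger of the two allowed, with the rasp across it. Checking it in a crop.

```bash
python3 - <<'E'
from h import *
b=get_image("top")
c=b["frame"][115:255,210:400]; cv2.imwrite("pics/c.png",cv2.resize(c,None,fx=4,fy=4,interpolation=cv2.INTER_CUBIC)[:,:,::-1])
E
```

```text
(no output)
```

View pics/c.png

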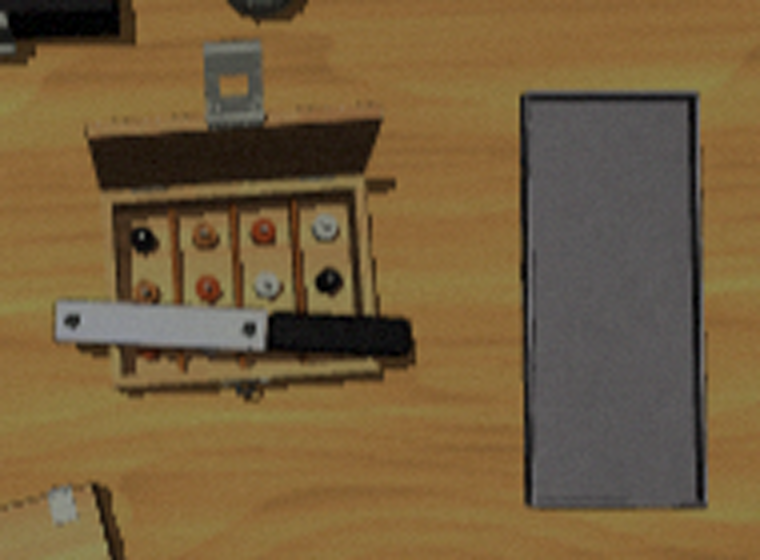

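The crop shows the open case with the rasp across it, (55,320) to (412,338) in crop pixels. The staple is at (250,392), the lid is upright with the hasp folded back to (233,40), and the tray is at (521,93)-(705,507).

```bash
python3 - <<'E'
from h import *
b=get_image("top")
f=lambda u,v,z:np.round(ray(b,((u+.5)/4+209.5,(v+.5)/4+114.5),z),4)
for n,u,v,z in [("caseFL",118,391,.07),("caseFR",382,376,.07),("caseBR",366,181,.07),("caseBL",108,194,.07),("staple",250,394,.051),
 ("rasp bodyend L",55,301,.09),("",55,341,.09),("body/handle",268,312,.09),("",266,352,.09),("handle end",412,319,.096),("",412,357,.096),
 ("tray",521,93,.022),("",698,93,.022),("",705,507,.022),("",527,505,.022)]: print(n,f(u,v,z)[:2])
a=get_image("scene")
# lid edge height: top px of lid corners
for th in (1.4,1.5,1.6,1.7):
    pass
for n in [(270,145)]: print(ray(b,n,.2)[:2])
for q in ("petal","jar"):
  print(q,[np.round(ray(b,r["point"],.0),3)[:2] for r in place_of(q,b)])
E
```

```text
caseFL [0.4474 0.0565]
caseFR [ 0.4525 -0.1311]
caseBR [ 0.5922 -0.125 ]
caseBL [0.5886 0.0599]
staple [ 0.4429 -0.0377]
rasp bodyend L [0.5113 0.0981]
 [0.4832 0.0988]
body/handle [ 0.499  -0.0509]
 [ 0.4711 -0.0485]
handle end [ 0.4907 -0.1505]
 [ 0.4643 -0.1495]
tray [ 0.6618 -0.2482]
 [ 0.6576 -0.3798]
 [ 0.3511 -0.3686]
 [ 0.3563 -0.2388]
[ 0.61425019 -0.03308052]
petal [array([0.565, 0.32 ]), array([0.464, 0.355])]
jar [array([ 0.754, -0.055])]
```

```bash
cat >> h.py <<'E'
def go(X,yaw=None):
    "tool-axis shift (mm) and turn (deg) to reach X with tool y at world angle yaw (deg), mod 180"
    s=get_state(); M=rot(s["ee_rot"]); d=M.T@(np.array(X)-s["position"])*1e3
    cy=np.degrees(np.arctan2(M[1,1],M[0,1])); t=0 if yaw is None else -((yaw-cy+90)%180-90)
    print("t",round(s["clock"],2),"pos",np.round(s["position"],4),"yaw",round(cy,2),"tilt",np.round(M[2],3),"-> shift",np.round(d,1),"turn",round(t,1),"alt",round(t-180*np.sign(t),1))
E
python3 -c "
from h import *
go([.4878,-.0208,.2],-4.6)"
```

```text
t 1.4 pos [0.1868 0.5439 0.2483] yaw 71.05 tilt [ 0.  0. -1.] -> shift [-468.1 -436.3   48.3] turn 75.6 alt -104.4
```

Emit:
apply_moves(deltas=[45,-468,-436,0,75.6,45,-468,-436,0,75.6,45,-468,-436,0,75.6,45,-468,-436,0,75.6,45,-468,-436,0,75.6,45,-468,-436,0,75.6,45,-468,-436,0,75.6,45,-468,-436,0,75.6,45,-468,-436,0,75.6,45,-468,-436,0,75.6,45,-468,-436,0,75.6,45,-468,-436,0,75.6], squeeze=60)

```text
clock: 2.4
position: [0.4226, 0.1007, 0.2487]
ee_rot: [0.0, 0.735, 0.678, 0.001]
contact_force: [1.5, 0.8, -0.3]
width: 0.0448
gripper_force: 0.0
```

```bash
python3 -c "
from h import *
go([.4878,-.0208,.2],-4.6);print(get_state()['qpos'])"
```

```text
t 2.4 pos [0.4226 0.1007 0.2487] yaw -4.7 tilt [ 0.     0.001 -1.   ] -> shift [-115.8   74.9   48.7] turn -0.1 alt 179.9
[7.33052929e-02 6.05632165e-02 1.77669223e+00 3.19954779e-04
 1.30313925e+00 1.55222644e-01]
```

Emit:
apply_moves(deltas=[45,-116,75,49,0,45,-116,75,49,0,45,-116,75,49,0,45,-116,75,49,0,45,-116,75,49,0,45,-116,75,49,0,45,-116,75,49,0])

```text
clock: 2.98
position: [0.4872, -0.0184, 0.1994]
ee_rot: [-0.0, 0.735, 0.678, 0.0]
contact_force: [-0.3, -0.1, 0.4]
width: 0.0446
gripper_force: 0.0
```

```bash
python3 - <<'E'
from h import *
w=get_image("wrist"); save(w,"w1.png"); print(w["position"],[(r["point"],r["score"]) for r in place_of("rasp",w)])
print([proj(w,X).round() for X in [(.4878,-.0208,.09),(.5113,.0981,.09),(.4832,.0988,.09),(.499,-.0509,.09),(.4711,-.0485,.09)]])
go([.4878,-.0208,.086],-4.6)
E
```

```text
[0.49302077 0.05887093 0.32442913] [([257.2, 194.5], 0.89)]
[array([259., 196.]), array([277.,  51.]), array([242.,  54.]), array([273., 224.]), array([244., 224.])]
t 3.08 pos [ 0.4872 -0.0178  0.1999] yaw -4.48 tilt [ 0.     0.001 -1.   ] -> shift [ -3.    0.7 113.9] turn 0.1 alt -179.9
```

View pics/w1.png

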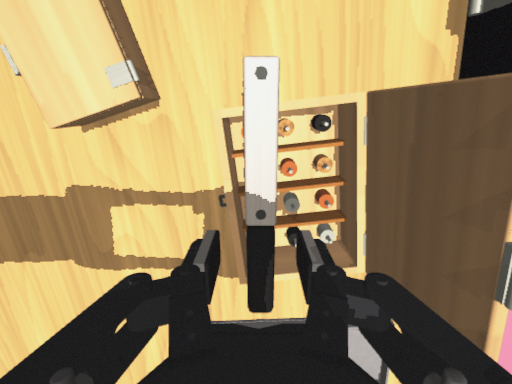

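Wrist view: the rasp body runs from (261,57) to (261,225) and its handle to (260,310), centred between the fingers and within 2 mm of my estimate. Descending.

Emit:
apply_moves(deltas=[45,-4,1.5,40,0,45,-4,1.5,75,0,45,-4,1.5,100,0,45,-4,1.5,110,0,45,-4,1.5,113,0,45,-4,1.5,113,0,10,-4,1.5,113,0,10,-4,1.5,113,0,10,-4,1.5,113,0,10,-4,1.5,113,0,10,-4,1.5,113,0,10,-4,1.5,113,0])

```text
clock: 4.08
position: [0.49, -0.0228, 0.0879]
ee_rot: [0.001, 0.735, 0.678, 0.001]
contact_force: [-0.0, 2.1, 7.0]
width: 0.0287
gripper_force: 61.1
```

Emit:
apply_moves(deltas=[10,0,0,0,0,10,0,0,-10,0,10,0,0,-20,0,10,0,0,-30,0])

```text
clock: 4.42
position: [0.4884, -0.023, 0.1165]
ee_rot: [-0.0, 0.735, 0.678, -0.0]
contact_force: [-0.4, 0.8, -2.6]
width: 0.0288
gripper_force: 60.0
```

```bash
python3 - <<'E'
from h import *
go([.5067,-.3089,.2],-91.9)
E
```

```text
t 4.42 pos [ 0.4884 -0.023   0.1165] yaw -4.55 tilt [ 0.    -0.001 -1.   ] -> shift [-283.5   40.9  -83.5] turn 87.3 alt -92.7
```

Emit:
apply_moves(deltas=[10,0,0,-40,0,10,-35,5,-55,0,10,-70,10,-55,0,10,-105,15,-55,0,10,-140,20,-55,0,10,-175,25,-55,0,10,-210,30,-55,0,10,-245,36,-55,0,10,-284,41,-55,0,10,-284,41,-55,7,10,-284,41,-55,14,10,-284,41,-55,21])

```text
clock: 5.42
position: [0.5065, -0.3103, 0.1706]
ee_rot: [-0.001, 0.848, 0.53, -0.0]
contact_force: [-0.2, -0.2, -2.7]
width: 0.0286
gripper_force: 60.5
```

Emit:
apply_moves(deltas=[10,0,0,0,7,10,0,0,0,14,10,0,0,0,21,10,0,0,0,28,10,0,0,0,35,10,0,0,0,42,10,0,0,0,49,10,0,0,0,56,10,0,0,0,63,10,0,0,0,66.3,10,0,0,0,66.3,10,0,0,0,66.3])

```text
clock: 6.42
position: [0.5068, -0.3093, 0.171]
ee_rot: [-0.0, 1.0, -0.015, -0.0]
contact_force: [0.3, 0.4, -2.6]
width: 0.0289
gripper_force: 60.5
```

```bash
python3 - <<'E'
from h import *
w=get_image("top"); c=w["frame"][110:260,200:400]; cv2.imwrite("pics/t2.png",cv2.resize(c,None,fx=3,fy=3)[:,:,::-1])
go([.5087,-.3089,.022],-91.9)
E
```

```text
t 6.47 pos [ 0.5069 -0.3093  0.1711] yaw -91.77 tilt [-0. -0. -1.] -> shift [  1.9  -0.4 149.1] turn 0.1 alt -179.9
```

View pics/t2.png

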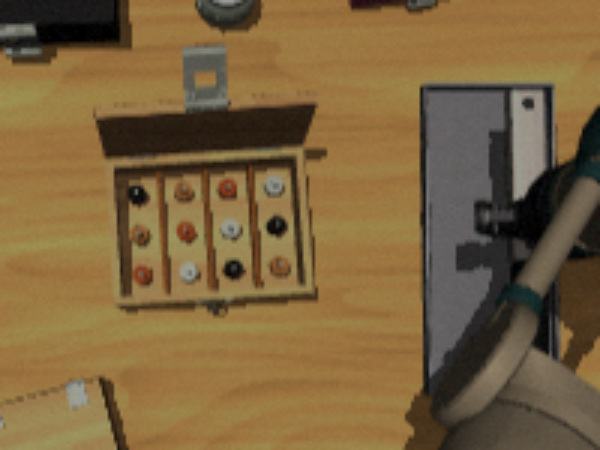

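The top view shows the rasp body at about (530,150), parallel to the tray and inside it allowing for its height. Lowering it gently.

Emit:
apply_moves(deltas=[10,2,0,30,0,10,2,0,60,0,10,2,0,90,0,10,2,0,115,0,10,2,0,130,0,10,2,0,138,0,10,2,0,142,0,10,2,0,144,0,10,2,0,145,0,10,2,0,146,0,10,2,0,147,0,10,2,0,147,0])

```text
clock: 7.47
position: [0.5095, -0.3097, 0.025]
ee_rot: [0.0, 1.0, -0.016, 0.001]
contact_force: [0.7, 0.1, -3.6]
width: 0.0286
gripper_force: 60.5
```

Emit:
apply_moves(deltas=[10,0,0,0.7,0,10,0,0,1.3,0,10,0,0,1.3,0])

```text
clock: 7.72
position: [0.5091, -0.3094, 0.0231]
ee_rot: [0.0, 1.0, -0.016, 0.0]
contact_force: [-1.3, -0.0, -3.2]
width: 0.0284
gripper_force: 60.5
```

Emit:
apply_moves(deltas=[10,0,0,0.7,0,10,0,0,1.3,0,10,0,0,1.8,0,10,0,0,1.8,0])

```text
clock: 8.05
position: [0.5092, -0.3095, 0.0219]
ee_rot: [0.0, 1.0, -0.016, 0.0]
contact_force: [-1.2, 1.2, 4.5]
width: 0.0287
gripper_force: 61.3
```

Contact. Release and rise.

Emit:
apply_moves(deltas=[50,0,0,0,0,50,0,0,0,0,50,0,0,0,0,50,0,0,0,0,50,0,0,-10,0,50,0,0,-30,0,50,0,0,-65,0,50,0,0,-105,0,50,0,0,-145,0,50,0,0,-185,0,50,0,0,-225,0,50,0,0,-250,0])

```text
clock: 9.05
position: [0.51, -0.3101, 0.2769]
ee_rot: [0.002, 1.0, -0.016, 0.003]
contact_force: [0.4, -0.1, 0.2]
width: 0.0501
gripper_force: 0.0
```

```bash
python3 - <<'E'
from h import *
w=get_image("wrist"); print(w["position"])
a=get_image("scene")
im=np.vstack([w["frame"][::1],a["frame"]])
c=cv2.resize(a["frame"][150:290,130:330],None,fx=2.56,fy=2.56)
cv2.imwrite("pics/m.png",cv2.resize(np.vstack([w["frame"],c]),None,fx=.8,fy=.8)[:,:,::-1])
for q in ("lid_edge","lid_hinge","hasp_tab","hasp_hinge"): print(q,[(np.round(r["point"]).tolist(),round(r["score"],2)) for r in place_of(q,a)])
go([.5,-.3,.27])
E
```

```text
[ 0.58685401 -0.31254801  0.40232149]
lid_edge [([271.0, 186.0], 0.95), ([225.0, 280.0], 0.95), ([286.0, 115.0], 0.9), ([333.0, 221.0], 0.86), ([261.0, 154.0], 0.75)]
lid_hinge [([362.0, 254.0], 0.98), ([264.0, 216.0], 0.92), ([242.0, 306.0], 0.72), ([310.0, 132.0], 0.62)]
hasp_tab [([277.0, 186.0], 0.41)]
hasp_hinge [([270.0, 182.0], 0.45)]
t 9.35 pos [ 0.5083 -0.3088  0.2698] yaw -91.85 tilt [-0.002 -0.002 -1.   ] -> shift [-8.6 -8.5 -0.1] turn 0 alt 0
```

View pics/m.png

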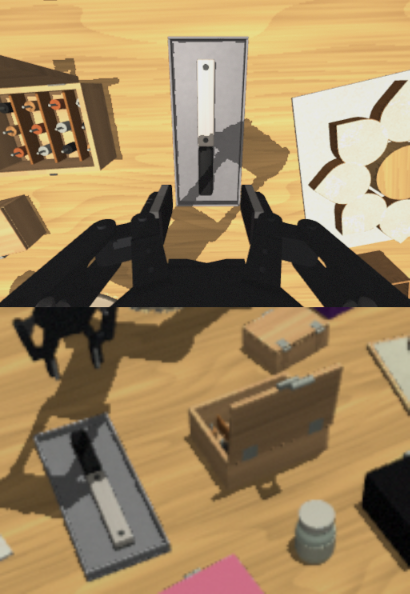

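The wrist view shows the rasp flat and central in the tray, from (205,62) to (205,192), clear of the walls. The scene view shows the lid slightly past upright with the hasp folded outward at (293,382). Next: push the lid from behind, off to the hasp's right.

```bash
python3 - <<'E'
from h import *
go([.662,-.10,.27],-88.4)
E
```

```text
t 9.35 pos [ 0.5083 -0.3088  0.2698] yaw -91.85 tilt [-0.002 -0.002 -1.   ] -> shift [ 1.468e+02 -2.137e+02 -1.000e-01] turn -3.5 alt 176.5
```

Emit:
apply_moves(deltas=[0,20,-35,-5,-3.5,0,40,-68,-5,-3.5,0,62,-102,-5,-3.5,0,85,-136,-5,-3.5,0,110,-170,-5,-3.5,0,130,-200,-5,-3.5,0,147,-214,-5,-3.5,0,147,-214,-5,-3.5,0,147,-214,20,-3.5,0,147,-214,50,-3.5,0,147,-214,70,-3.5,0,147,-214,70,-3.5])

```text
clock: 10.35
position: [0.6587, -0.0999, 0.1941]
ee_rot: [-0.002, 1.0, 0.014, -0.007]
contact_force: [-1.5, -0.3, -1.0]
width: 0.0001
gripper_force: 0.0
```

```bash
python3 - <<'E'
from h import *
s=get_state(); print(s["contact_force"],s["width"],s["qpos"])
M=rot(s["ee_rot"]); go([.662,-.1,.2],-88.4)
P0=np.array(s["position"])
for th in [1.66,1.5,1.35,1.2,1.05,.9,.75,.6,.5,.4,.3,.2,.1,.0]:
    r=.115; x=.592-r*np.cos(th)+.01*np.sin(th)+.011; z=.07+r*np.sin(th)+.01*np.cos(th)+.017
    y=-.10-(.662-x)*.028
    print(th,np.round(1e3*M.T@(np.array([x,y,z])-P0)),np.round([x,y,z],3))
E
```

```text
[-1.51173479 -0.29930793 -1.03239596] 5.852160244995466e-05 [-2.54642766e-01  4.50440735e-01  1.36884036e+00 -4.25280339e-04
  1.33612166e+00  1.28789047e+00]
t 10.35 pos [ 0.6587 -0.0999  0.1941] yaw -88.38 tilt [-0.013 -0.003 -1.   ] -> shift [ 3.2  0.2 -5.9] turn 0.0 alt -180.0
1.66 [-36.   0.  -6.] [ 0.623 -0.101  0.201]
1.5 [-54.   0.  -8.] [ 0.605 -0.102  0.202]
1.35 [-71.   0.  -6.] [ 0.588 -0.102  0.201]
1.2 [-88.   0.  -3.] [ 0.571 -0.103  0.198]
1.05 [-104.    0.    4.] [ 0.554 -0.103  0.192]
0.9 [-119.    0.   12.] [ 0.539 -0.103  0.183]
0.75 [-133.    0.   23.] [ 0.526 -0.104  0.173]
0.6 [-145.    0.   36.] [ 0.514 -0.104  0.16 ]
0.5 [-151.    0.   45.] [ 0.507 -0.104  0.151]
0.4 [-157.    0.   55.] [ 0.501 -0.105  0.141]
0.3 [-162.    0.   66.] [ 0.496 -0.105  0.131]
0.2 [-166.    0.   77.] [ 0.492 -0.105  0.12 ]
0.1 [-168.    0.   88.] [ 0.49  -0.105  0.108]
0.0 [-169.    0.   99.] [ 0.488 -0.105  0.097]
```

Emit:
apply_moves(deltas=[0,-12,0,-4,0,0,-24,0,-5,0,0,-36,0,-6,0,0,-44,0,-7,0,0,-52,0,-7,0,0,-60,0,-7,0,0,-67,0,-6,0,0,-74,0,-5,0,0,-81,0,-4,0,0,-88,0,-3,0,0,-95,0,0,0,0,-102,0,3,0])

```text
clock: 11.35
position: [0.5601, -0.1032, 0.1978]
ee_rot: [-0.0, 1.0, 0.014, -0.0]
contact_force: [1.4, -0.3, 1.8]
width: 0.0002
gripper_force: 0.9
```

```bash
python3 - <<'E'
from h import *
a=get_image("scene");go([.554,-.103,.192],-88.4); print(get_state()["contact_force"])
cv2.imwrite("pics/l1.png",cv2.resize(a["frame"][120:270,180:330],None,fx=4,fy=4)[:,:,::-1])
E
```

```text
t 11.4 pos [ 0.5579 -0.1028  0.1969] yaw -88.35 tilt [-0.004 -0.001 -1.   ] -> shift [-3.9  0.   5. ] turn 0.0 alt -180.0
[-1.58827781 -0.77164994  0.83415914]
```

View pics/l1.png

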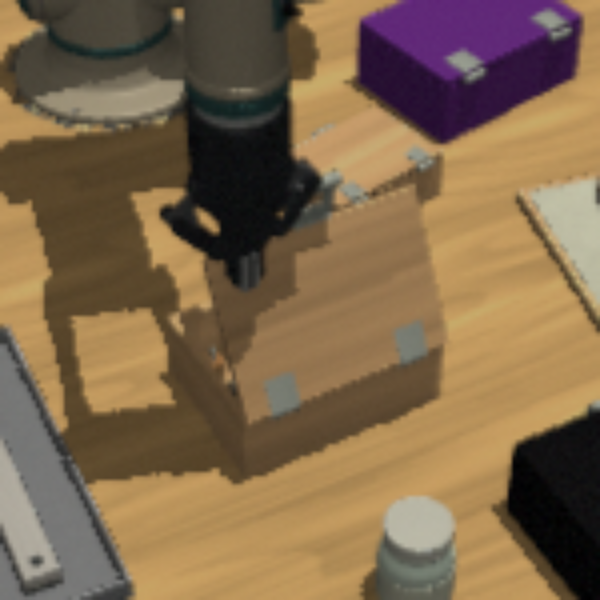

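The fingertips at (245,270) are pushing the lid and it has turned to about 1.05 rad. The hasp at (330,195) is clear.

Emit:
apply_moves(deltas=[0,-6,2,3,0,0,-11,4,6,0,0,-17,5,9,0,0,-22,5,13,0,0,-27,5,17,0,0,-31,5,20,0,0,-35,5,24,0,0,-39,5,29,0,0,-43,5,33,0,0,-46,5,37,0,0,-49,5,42,0,0,-52,5,47,0])

```text
clock: 12.4
position: [0.5087, -0.1096, 0.1507]
ee_rot: [-0.0, 1.0, 0.014, -0.0]
contact_force: [0.2, -0.6, 0.5]
width: 0.0001
gripper_force: 0.4
```

Emit:
apply_moves(deltas=[0,-3,0,5,0,0,-5,0,10,0,0,-7,0,15,0,0,-9,0,20,0,0,-11,0,25,0,0,-12,0,30,0,0,-13,0,34,0,0,-14,0,38,0,0,-14,0,41,0,0,-14,0,43,0])

```text
clock: 13.23
position: [0.4951, -0.1101, 0.1077]
ee_rot: [-0.0, 1.0, 0.014, -0.0]
contact_force: [-0.1, -0.5, 0.8]
width: -0.0001
gripper_force: 0.1
```

```bash
python3 - <<'E'
from h import *
go([.488,-.109,.097],-88.4); print(get_state()["contact_force"])
E
```

```text
t 13.23 pos [ 0.4951 -0.1101  0.1077] yaw -88.36 tilt [-0. -0. -1.] -> shift [-7.1 -1.3 10.7] turn 0.0 alt -180.0
[-0.08418056 -0.52721204  0.76371507]
```

Emit:
apply_moves(deltas=[0,-1,0,3,0,0,-2,0,6,0,0,-2,0,9,0,0,-2,0,11,0,0,-2,0,11,0])

```text
clock: 13.65
position: [0.4932, -0.1102, 0.0971]
ee_rot: [-0.0, 1.0, 0.014, -0.0]
contact_force: [-0.6, -0.3, -1.0]
width: 0.0004
gripper_force: 0.0
```

Emit:
apply_moves(deltas=[0,0,0,0.7,0,0,0,0,1.5,0,0,0,0,2.5,0,0,0,0,2.5,0])

```text
clock: 13.98
position: [0.4933, -0.1102, 0.0968]
ee_rot: [0.0, 1.0, 0.014, 0.0]
contact_force: [-4.1, -0.1, 15.8]
width: 0.0001
gripper_force: 8.3
```

```bash
python3 - <<'E'
from h import *
a=get_image("scene");b=get_image("top")
go([.488,-.109,.097],-88.4); print(get_state()["contact_force"])
c=cv2.resize(a["frame"][150:260,190:330],None,fx=4,fy=4);d=cv2.resize(b["frame"][140:220,210:350],None,fx=4,fy=4)
im=np.vstack([c,d]);cv2.imwrite("pics/l2.png",cv2.resize(im,None,fx=.78,fy=.78)[:,:,::-1])
for n,p in (("s",a),("t",b)):
  for q in ("lid_edge","hasp_tab","hasp_hinge"): print(n,q,[(np.round(r["point"],1).tolist(),round(r["score"],2)) for r in place_of(q,p)])
E
```

```text
t 14.08 pos [ 0.4933 -0.1102  0.0968] yaw -88.34 tilt [ 0.001  0.001 -1.   ] -> shift [-5.3 -1.4 -0.2] turn 0.1 alt -179.9
[-4.33710482  1.06755817 16.49234898]
s lid_edge [([331.0, 221.5], 0.88), ([258.4, 151.2], 0.84), ([244.6, 188.6], 0.75), ([224.0, 278.7], 0.72), ([285.4, 115.0], 0.59)]
s hasp_tab [([179.2, 238.4], 0.59), ([240.1, 175.6], 0.47)]
s hasp_hinge [([245.5, 186.4], 0.49), ([245.8, 183.3], 0.42)]
t lid_edge [([148.7, 327.6], 0.97), ([219.1, 274.1], 0.93), ([343.8, 105.0], 0.83), ([272.6, 210.2], 0.74), ([200.3, 115.3], 0.66)]
t hasp_tab [([207.9, 130.6], 0.61), ([215.1, 278.9], 0.6), ([270.1, 224.2], 0.53), ([338.9, 111.9], 0.42)]
t hasp_hinge [([271.5, 210.4], 0.57), ([219.6, 276.6], 0.49), ([207.1, 119.8], 0.46), ([344.2, 105.3], 0.42)]
```

View pics/l2.png

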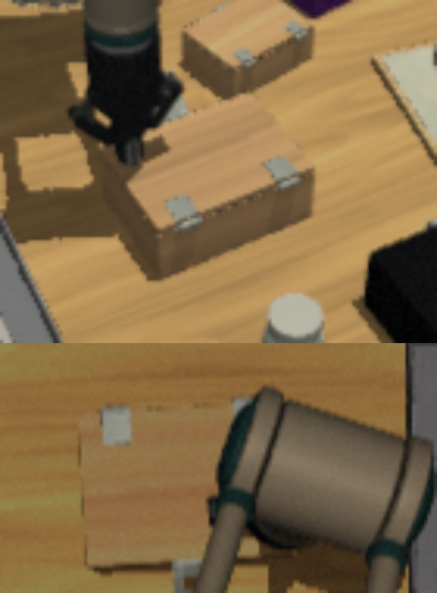

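The lid is shut: fingertips at 80 mm, 16 N resisting, and both views show it flush. Lift off and measure the hasp.

Emit:
apply_moves(deltas=[0,0,0,-10,0,0,0,0,-40,0,0,0,0,-75,0,0,0,0,-110,0,0,-20,10,-140,0,0,-50,20,-150,0,0,-90,20,-150,0,0,-130,20,-150,0,0,-150,20,-150,0,0,-150,20,-150,0])

```text
clock: 15.22
position: [0.3394, -0.1335, 0.2447]
ee_rot: [-0.0, 1.0, 0.013, -0.001]
contact_force: [-0.3, -0.3, 0.0]
width: 0.0003
gripper_force: 0.0
```

```bash
python3 - <<'E'
from h import *
ps={n:get_image(n) for n in ("scene","top","wrist")}
w=ps["wrist"]; c=cv2.resize(ps["scene"]["frame"][155:235,205:305],None,fx=5,fy=5)
im=np.hstack([cv2.resize(w["frame"],None,fx=.8,fy=.8)[:300],cv2.resize(c,(375,300))]); cv2.imwrite("pics/h1.png",im[:,:,::-1])
ex=np.array([np.cos(.028),np.sin(.028),0]); H=np.array([.5202,-.0349,0])-.075*ex+[0,0,.075]
print("H",H.round(4)); go(H+[0,0,.2],-88.4)
for n,p in ps.items():
  print(n,"hinge",proj(p,H).round(1),[(np.round(r["point"],1).tolist(),round(r["score"],2)) for r in place_of("hasp_hinge",p)])
  print(" tab",[(np.round(r["point"],1).tolist(),round(r["score"],2)) for r in place_of("hasp_tab",p)])
  for h in (3.4,3.14,2.8,2.5,2.2,1.9,1.57):
    d=-np.sin(h)*ex-np.array([0,0,np.cos(h)]); o=-np.cos(h)*ex+np.array([0,0,np.sin(h)]); print("  ",h,proj(p,H+.046*d+.0075*o).round(1))
E
```

```text
H [ 0.4452 -0.037   0.075 ]
t 15.37 pos [ 0.3448 -0.1349  0.2452] yaw -88.38 tilt [ 0.002  0.001 -1.   ] -> shift [103.3 -95.  -29.7] turn 0.0 alt -180.0
scene hinge [244.8 187.1] [([244.7, 187.9], 0.53), ([173.8, 240.3], 0.42)]
 tab [([242.1, 174.6], 0.64)]
   3.4 [247.1 181.1]
   3.14 [245.5 178.4]
   2.8 [243.4 175.8]
   2.5 [241.7 174.6]
   2.2 [240.3 174.5]
   1.9 [239.3 175.6]
   1.57 [238.8 177.9]
top hinge [272.1 212.1] [([150.4, 335.3], 0.59), ([208.0, 121.8], 0.58), ([271.9, 210.0], 0.48), ([219.0, 275.4], 0.39), ([344.1, 105.7], 0.39)]
 tab [([207.0, 132.5], 0.65), ([272.0, 223.1], 0.54), ([152.0, 330.7], 0.45), ([339.1, 111.5], 0.41), ([220.2, 279.1], 0.36), ([271.7, 210.6], 0.36)]
   3.4 [272.2 204.8]
   3.14 [272.5 209. ]
   2.8 [272.9 214.8]
   2.5 [273.1 219.7]
   2.2 [273.2 223.8]
   1.9 [273.3 226.8]
   1.57 [273.2 228.5]
wrist hinge [164.9  77.9] [([60.9, 224.8], 0.62), ([163.7, 75.1], 0.57)]
 tab [([156.1, 104.4], 0.97), ([77.8, 214.8], 0.48)]
   3.4 [145.9  48.9]
   3.14 [146.   63.3]
   2.8 [148.4  83.2]
   2.5 [152.2  99.3]
   2.2 [156.9 112.1]
   1.9 [161.9 120.5]
   1.57 [167.2 124.6]
```

View pics/h1.png

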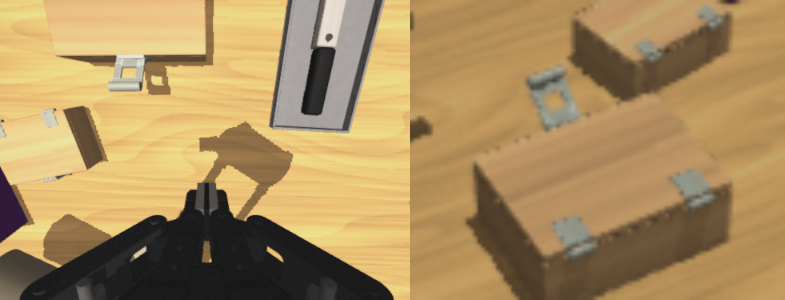

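The wrist crop shows the hasp in line with the model at h≈2.35, tab at (156,104) in the full frame, and the scene crop shows it pointing up and forward. The hinge matches my case pose to 2 px. Plan: press the tab down from above, then push it in from the front.

```bash
python3 - <<'E'
from h import *
go([.412,-.038,.155],-88.4)
E
```

```text
t 15.67 pos [ 0.3446 -0.1345  0.2444] yaw -88.31 tilt [-0.    -0.001 -1.   ] -> shift [ 70.3 -94.4  89.5] turn 0.1 alt -179.9
```

Emit:
apply_moves(deltas=[0,25,-30,0,0,0,50,-65,0,0,0,70,-94,0,0,0,70,-94,25,0,0,70,-94,55,0,0,70,-94,80,0,0,70,-94,90,0,0,70,-94,90,0])

```text
clock: 16.33
position: [0.4094, -0.0376, 0.152]
ee_rot: [-0.001, 1.0, 0.015, -0.003]
contact_force: [1.4, 0.1, 0.5]
width: -0.0001
gripper_force: 0.0
```

```bash
python3 - <<'E'
from h import *
s=get_state();print(s["contact_force"])
for X in [(.412,-.038,.137),(.404,-.038,.1195),(.402,-.038,.105),(.401,-.038,.088),(.402,-.038,.071),(.408,-.038,.0605)]: go(X)
E
```

```text
[1.44658014 0.0783624  0.53516801]
t 16.33 pos [ 0.4094 -0.0376  0.152 ] yaw -88.3 tilt [-0.006 -0.002 -1.   ] -> shift [ 2.7  0.5 15. ] turn 0 alt 0
t 16.33 pos [ 0.4094 -0.0376  0.152 ] yaw -88.3 tilt [-0.006 -0.002 -1.   ] -> shift [-5.2  0.3 32.5] turn 0 alt 0
t 16.33 pos [ 0.4094 -0.0376  0.152 ] yaw -88.3 tilt [-0.006 -0.002 -1.   ] -> shift [-7.1  0.3 47. ] turn 0 alt 0
t 16.33 pos [ 0.4094 -0.0376  0.152 ] yaw -88.3 tilt [-0.006 -0.002 -1.   ] -> shift [-8.   0.3 64. ] turn 0 alt 0
t 16.33 pos [ 0.4094 -0.0376  0.152 ] yaw -88.3 tilt [-0.006 -0.002 -1.   ] -> shift [-6.9  0.4 81. ] turn 0 alt 0
t 16.33 pos [ 0.4094 -0.0376  0.152 ] yaw -88.3 tilt [-0.006 -0.002 -1.   ] -> shift [-0.8  0.6 91.5] turn 0 alt 0
```

Emit:
apply_moves(deltas=[0,-1,0,10,0,0,-2,0,18,0,0,-6,0,26,0,0,-9,0,34,0,0,-11,0,42,0,0,-12,0,50,0,0,-12,0,58,0,0,-12,0,66,0,0,-12,0,74,0,0,-11,0,82,0,0,-8,0,88,0,0,-6,0,93,0])

```text
clock: 17.33
position: [0.4056, -0.0387, 0.0609]
ee_rot: [-0.0, 1.0, 0.014, -0.0]
contact_force: [-0.7, 0.0, 0.1]
width: 0.0004
gripper_force: 0.3
```

```bash
python3 - <<'E'
from h import *
s=get_state();print(s["contact_force"]);go((.385,-.038,.070));go((.385,-.038,.041));go((.421,-.037,.041))
ps={n:get_image(n) for n in ("scene","top","wrist")}
ex=np.array([np.cos(.028),np.sin(.028),0]); H=np.array([.5202,-.0349,0])-.075*ex+[0,0,.075]
for n,p in ps.items():
  print(n," tab",[(np.round(r["point"],1).tolist(),round(r["score"],2)) for r in place_of("hasp_tab",p)])
  for h in (2.3,1.57,.8,.5,.2,0):
    d=-np.sin(h)*ex-np.array([0,0,np.cos(h)]); o=-np.cos(h)*ex+np.array([0,0,np.sin(h)]); print("  ",h,proj(p,H+.046*d+.0075*o).round(1))
E
```

```text
[-0.71323557  0.00459872  0.12869677]
t 17.33 pos [ 0.4056 -0.0387  0.0609] yaw -88.35 tilt [-0. -0. -1.] -> shift [-20.6  -1.3  -9.1] turn 0 alt 0
t 17.33 pos [ 0.4056 -0.0387  0.0609] yaw -88.35 tilt [-0. -0. -1.] -> shift [-20.6  -1.3  19.9] turn 0 alt 0
t 17.33 pos [ 0.4056 -0.0387  0.0609] yaw -88.35 tilt [-0. -0. -1.] -> shift [15.4 -1.3 19.9] turn 0 alt 0
scene  tab []
   2.3 [240.7 174.4]
   1.57 [238.8 177.9]
   0.8 [240.  186.3]
   0.5 [241.3 189.9]
   0.2 [242.9 193.3]
   0 [244.1 195.3]
top  tab [([217.6, 278.5], 0.6), ([154.7, 329.0], 0.43), ([205.4, 128.9], 0.41)]
   2.3 [273.2 222.5]
   1.57 [273.2 228.5]
   0.8 [272.6 225.6]
   0.5 [272.3 222.3]
   0.2 [272.  218.1]
   0 [271.8 215.1]
wrist  tab [([257.5, 218.2], 0.71)]
   2.3 [255.2 309.7]
   1.57 [255.9 293.5]
   0.8 [256.4 242.3]
   0.5 [256.5 219.9]
   0.2 [256.6 197.1]
   0 [256.6 181.8]
```

The wrist camera puts the tab at (257,218), so h≈0.48. Moving around to the front and pushing it in.

Emit:
apply_moves(deltas=[0,0,-1,-8,0,0,-12,-1,-8,0,0,-24,-1,-8,0,0,-24,-1,0,0,0,-24,-1,10,0,0,-24,-1,18,0,0,-24,-1,20,0,0,-18,-1,20,0,0,-12,-1,20,0,0,-7,-1,20,0,0,-2,-1,20,0,0,2,-1,20,0])

```text
clock: 18.63
position: [0.4069, -0.0374, 0.0416]
ee_rot: [-0.0, 1.0, 0.015, -0.001]
contact_force: [-2.5, 0.1, -0.6]
width: -0.0003
gripper_force: 0.9
```

Emit:
apply_moves(deltas=[0,3,0,0,0,0,6,0,0,0,0,9,0,0,0,0,11,0,0,0,0,12,0,0,0,0,12,0,0,0])

```text
clock: 19.13
position: [0.4197, -0.0373, 0.0418]
ee_rot: [0.0, 1.0, 0.014, 0.001]
contact_force: [-0.0, -0.0, -0.7]
width: -0.0003
gripper_force: 0.1
```

Emit:
apply_moves(deltas=[0,1,0,0,0,0,2,0,0,0,0,3,0,0,0,0,4,0,0,0,0,4,0,0,0])

```text
clock: 19.55
position: [0.4234, -0.0372, 0.0417]
ee_rot: [-0.0, 1.0, 0.014, 0.0]
contact_force: [-0.6, 0.5, -1.1]
width: 0.0002
gripper_force: 0.3
```

```bash
python3 - <<'E'
from h import *
p=get_image("wrist"); go((.421,-.037,.041))
print(" tab",[(np.round(r["point"],1).tolist(),round(r["score"],2)) for r in place_of("hasp_tab",p)])
ex=np.array([np.cos(.028),np.sin(.028),0]); H=np.array([.5202,-.0349,0])-.075*ex+[0,0,.075]
for h in (.5,.2,0):
    d=-np.sin(h)*ex-np.array([0,0,np.cos(h)]); o=-np.cos(h)*ex+np.array([0,0,np.sin(h)]); print("  ",h,proj(p,H+.046*d+.0075*o).round(1))
E
```

```text
t 19.6 pos [ 0.4233 -0.0372  0.0417] yaw -88.36 tilt [ 0. -0. -1.] -> shift [-2.3 -0.2  0.7] turn 0 alt 0
 tab []
   0.5 [258.  264.3]
   0.2 [258.  238.8]
   0 [258.  222.4]
```

Emit:
apply_moves(deltas=[0,1,0,0,0,0,2,0,0,0,0,3,0,0,0,0,3,0,0,0])

```text
clock: 19.98
position: [0.4251, -0.037, 0.0416]
ee_rot: [-0.0, 1.0, 0.015, -0.001]
contact_force: [-4.1, -1.1, 1.1]
width: 0.0005
gripper_force: 1.7
```

Emit:
apply_moves(deltas=[0,1,0,0,0,0,2,0,0,0,0,2,0,0,0])

```text
clock: 20.23
position: [0.4254, -0.0369, 0.0414]
ee_rot: [-0.0, 1.0, 0.015, -0.003]
contact_force: [-7.2, -2.8, 3.3]
width: 0.0001
gripper_force: 3.5
```

Firm stop. Back off and check.

Emit:
apply_moves(deltas=[0,-5,0,0,0,0,-30,0,0,0,0,-60,0,-15,0,0,-80,0,-50,0,0,-95,0,-90,0,0,-100,0,-120,0,0,-100,0,-120,0,0,-100,0,-120,0])

```text
clock: 20.9
position: [0.3303, -0.0405, 0.1638]
ee_rot: [0.001, 1.0, 0.014, 0.004]
contact_force: [0.9, 0.0, 0.1]
width: 0.0001
gripper_force: 0.0
```

```bash
python3 - <<'E'
from h import *
ps={n:get_image(n) for n in ("wrist","scene","top")}
ex=np.array([np.cos(.028),np.sin(.028),0]); H=np.array([.5202,-.0349,0])-.075*ex+[0,0,.075]
for n,p in ps.items():
  print(n,"tab",[(np.round(r["point"],1).tolist(),round(r["score"],2)) for r in place_of("hasp_tab",p)][:2])
  for h in (.5,.2,.1,0):
    d=-np.sin(h)*ex-np.array([0,0,np.cos(h)]); o=-np.cos(h)*ex+np.array([0,0,np.sin(h)]); print("  ",h,proj(p,H+.046*d+.0075*o).round(1))
  print("  hinge",proj(p,H).round(1))
w=ps["wrist"]; u,v=proj(w,H).astype(int); c=w["frame"][max(0,v-50):v+90,max(0,u-90):u+90]
cv2.imwrite("pics/f.png",cv2.resize(c,None,fx=4,fy=4)[:,:,::-1])
E
```

```text
wrist tab [([258.2, 66.5], 0.7), ([114.7, 235.6], 0.56)]
   0.5 [256.9  95.5]
   0.2 [256.9  81.5]
   0.1 [256.9  76.3]
   0 [256.9  70.9]
  hinge [256.8  51.4]
scene tab [([335.8, 169.0], 0.24)]
   0.5 [241.3 189.9]
   0.2 [242.9 193.3]
   0.1 [243.5 194.4]
   0 [244.1 195.3]
  hinge [244.8 187.1]
top tab [([271.7, 216.3], 0.6), ([204.5, 129.2], 0.57)]
   0.5 [272.3 222.3]
   0.2 [272.  218.1]
   0.1 [271.9 216.6]
   0 [271.8 215.1]
  hinge [272.1 212.1]
```

View pics/f.png

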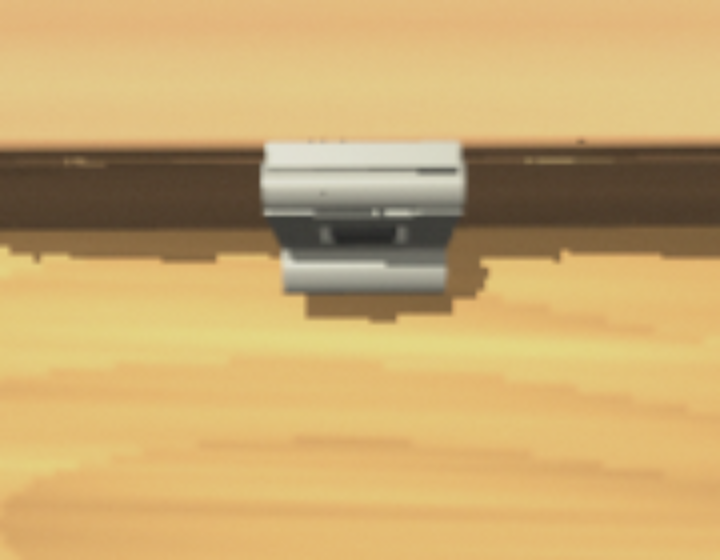

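The hasp hangs flat: its bar is at (365,270) in the crop, image row ~68, against 71 predicted for h=0. The staple shows in the slot and the lid is still shut.

```bash
python3 -c "
from rig import *
print(sign_off())"
```

```text
the job is handed in; nothing more can be done
None
```

I handed the job in at about 21 s of the 72 s: the rasp lies flat in the tray, the lid is shut and the hasp hangs down over the staple; the petal blanks and jar were never approached, and no verdict came back.

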